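# Set the light stage's iris to the yellow mark and switch it on

### The job

Gently push the orange lever pin of the light stage round with the outside of the fingers, without pinching it, until the iris ring's white pointer points at the yellow mark. Then press the red lamp button right down and let it come back up, with the pointer still at the yellow mark. Leave everything else on the table where it is.

Things in the scene. Friction and masses are not known exactly. Their poses are not given: they have to be found in the camera images.
- stage: The light stage for inspecting stitches, fixed to the table: a dark round base 228 mm across and 30 mm high, origin on its axis at table height, z up, with a 64 mm wide, 24 mm high plinth reaching 165 mm out from the axis along the stage's -x, bearing the red button. An aluminium iris ring (124 mm across, top at z = 45 mm) turns on it round a white window; a scale of ticks and four coloured marks lies on the base's rim on the +x side.
- ring: The iris ring with its lever; origin on the stage's axis at table height, z up, its +x axis along lever and pointer. It turns about z between stops 1.45 rad either side of the stage's +x. The ring turns against light friction (about 2 N at the lever pin) and stays where it is left.
- pin_top (a point): Centre of the top of the lever pin: an upright orange round pin, 12 mm across, 68 mm from the ring's axis, its top 98 mm above the table. It rises from the ring's steel lever bar (14 mm wide, from 50 to 82 mm off the axis, top 51 mm above the table). Push it sideways round the arc to turn the ring.
- pointer (a point): The point the ring's white pointer points at: 98 mm from the axis, in line with pin and pointer, 32 mm above the table (the white pointer, 4 mm wide, reaches out to 90 mm from the axis). It lies over a mark's centre when the ring is set exactly to that mark.
- mark_yellow: The yellow mark, to be set: a flat round inlay 14 mm across, 1.5 mm thick, on the base's rim; origin at its centre, 98 mm from the ring's axis, 30 mm above the table.
- lamp_button_top (a point): Centre of the top face of the red lamp push button (28 mm across) on the plinth, 46 mm above the table and 10 mm above its black round housing (44 mm across); 135 mm from the ring's axis along the stage's -x. Press it straight down.
- lamp_button (a joint): Travel of the lamp button in m: 0 up, 0.006 fully down (about 5 N); springs back when let go.
- mark_blue: The blue mark, not wanted: same round inlay as the yellow one. Which colour is at which of the four places on the scale varies.
- mark_green: The green mark, not wanted: same round inlay as the yellow one. Which colour is at which of the four places on the scale varies.
- mark_white: The white mark, not wanted: same round inlay as the yellow one. Which colour is at which of the four places on the scale varies.
- spool_ochre: Thread spool, ochre, 32 mm across, 48 mm high, standing beside the stage. Loose bystander, to be left alone; origin at the centre of its underside.
- spool_cream: Thread spool, cream, 32 mm across, 48 mm high, standing beside the stage. Loose bystander, to be left alone; origin at the centre of its underside.
- paint_jar: Closed paint jar, blue cap, 52 mm across, 70 mm high. Loose bystander, to be left alone; origin at the centre of its underside.
- mug: Blue mug, 80 mm across, 90 mm high. Loose bystander, to be left alone; origin at the centre of its underside.
- brush: Paint brush lying on the table; about 0.2 m long. Loose bystander, to be left alone; origin at the centre of its underside.
- phone: Black slab phone lying flat, 150 x 74 x 9 mm. Loose bystander, to be left alone; origin at the centre of its underside.
- thread_tub: Yellow open plastic tub with spools in it, 170 x 120 x 60 mm. Loose bystander, to be left alone; origin at the centre of its underside.

How it is judged (in metres and radians):
On the way, in this order (a step that is already met when the one before it is completed fails the run):
1. the ring rests with its pointer at the yellow mark (horizontal distance between pointer and mark_yellow below 0.006 m and angular speed of ring below 0.05 rad/s), for 0.3 s.
2. the lamp button is pressed down (value of joint lamp_button above 0.004 m), for 0.05 s.
At the end, for the whole second after the job is handed in: The pointer's line meets the yellow mark (pointer point within 6 mm of the mark's centre), the ring is at rest, and the lamp button, pressed at least 4 mm after the ring was set, is up again (all of step 1 and value of joint lamp_button below 0.001 m); the robot touches nothing.
It fails at once if the ring's lever is pinched or forced (more than 18 N between robot and ring) (contact force between any of the fingers, the arm and ring above 18 N).
It fails at once if a bystander is moved by more than 15 mm, lifted or tipped (distance of any of spool_ochre, spool_cream, paint_jar, mug, brush, phone, thread_tub from where it was at the start of the episode above 0.015 m or angle between any of spool_ochre, spool_cream, paint_jar, mug, brush, phone, thread_tub's own z axis and vertical above 0.35 rad).
It also fails if it takes over 51 s, if anything falls off the work surface, if the arm or the gripper's body presses on something with over 40 N, if the wrist force passes 120 N, or if a joint passes its speed limit or range.

### The arm

A 6-joint arm with a two-finger parallel gripper is mounted at the origin on the work surface. World frame = base frame: x ahead of the robot, y to its left, z up, the work surface at z = 0. Lengths are in m, angles in degrees, forces in N, time in s.
With the tool pointing down it reaches from about 0.375 to 0.9 m from the base axis. Payload 3.1 kg.
Tool frame: the origin (TCP) lies midway between the tips of the shut fingers; the grasp point (between the pads) lies bot.hold_point_z behind it (bot.hold_point_z is the distance from the TCP to the grasp point, in m); z points along the fingers, y is the direction in which the jaws open and shut (so a half turn about z gives the same grasp; the last joint's range is limited). The gripper opens to 87 mm and grips with 3 to 60 N. Pads are 19 mm wide; open, the fingers measure 117 mm over their backs; the gripper's body (75 mm by 190 mm) begins 51 mm behind the grasp point.
Start: joints at [55.606, 30.224, 82.088, -0, 67.689, -10.227], TCP at [0.256, 0.57, 0.223] pointing down, gripper open.
Joint ranges: [-176.69, 176.69], [-43.24, 126.21], [12.49, 139.97], [-82, 262], [0, 151.66], [-163.58, 163.58]. Speed limits (degrees/s): [159.86, 159.86, 180, 180, 180, 180].

### API

Orientations are given as a 3x3 rotation matrix whose columns are the frame's x, y, z axes.
In Python, from rig import bot, vision gives the robot as it stands.
- The arm moves only by the shell command python3 -m inch 'ROWS'. ROWS is JSON, a list of rows, each a list of 5 numbers: the finger opening in mm, from 0 to 87, then the shift along the tool's x, y, z in mm, then the turn about the tool's z in rad. In form: [[hand, dx, dy, dz, roll], ...]. A call has 1 to 8 rows; each row is the pose to reach, as a shift and turn from the pose measured when the call began, along the tool's axes at that moment; what a row does not reach only later rows make up. A row lasts 1/10 s, in which the tool goes at most 50 mm and 8.59 degrees, less where a joint would pass 70% of its speed; a pose out of reach is approached as far as the arm can. A call with a gripper value outside its range is refused whole. The fingers move at their own pace and stop on an object; the grip force is fixed at half the most. Time passes only in rows, so rows that repeat a pose let the fingers close. It gives the time, the measured TCP pose, the force and the opening at its end, in the units of the state.
- bot.read_state(): the state, without advancing time (a new reading comes with each control period).
- vision.capture(name): name is "side" or "top" or "wrist"; returns (picture, depth): 400x640x3 uint8, red, green, blue; 400x640 float32, m along the optical axis (not along the pixel's ray), 0 where there is no reading.
- vision.camera_model(name): a dict with "intrinsics" (3x3 intrinsics, pixels), "camera_from_world" (4x4, takes a point from world to camera coordinates). Camera axes: x right, y down, z forward; pixel columns grow to the right and rows downward; lengths in m; the calibration is good to about 2 mm. A picture is of the moment at which its call begins: read the wrist's pose just before it. camera_model takes no time and is no camera call; for the wrist camera it gives the pose at the moment of the call.
- bot.hand_in(): hands the job in, once; it reports no verdict.
The state is a dict: "time_s": time; "joint_positions": joint angles; "qvel": joint speeds; "tau": joint torques, N m; "position": TCP position; "tcp_rot": TCP orientation; "force": force on the tool from outside, world axes, zero at the start; "moment": the same for the moment, N m; "opening": opening from 0.0 (shut) to 1.0 (fully open).
Only numpy, scipy, OpenCV 4.12 (cv2) and the standard library are available. Lean on these libraries where they do the work, as an engineer would, in place of code of your own. Each camera call takes 0.05 s, during which the arm holds its last target. There are 200 camera calls.

## Working session

There is one attempt and no reset: what is moved stays moved. The work goes in short steps, Python scripts to look and compute and a shell command to move; the robot and the scene stay as the last step left them, time stands still between calls to the robot, and variables do not carry over. Pictures are saved under pics/ and viewed, about 8 in all and at most 12, crops included, and the job is handed in when it is done.

```bash
mkdir -p pics; ls
python3 - <<'E'
from rig import bot, vision
import cv2, numpy as np
s=bot.read_state(); print({k:np.round(s[k],3).tolist() for k in ('time_s','position','tcp_rot','force','opening')},bot.hold_point_z)
for n in('top','side'):
    p,d=vision.capture(n); np.savez(f'{n}0.npz',p=p,d=d,K=vision.camera_model(n)['intrinsics'],T=vision.camera_model(n)['camera_from_world'])
    cv2.imwrite(f'pics/{n}0.png',p[...,::-1])
E
```

```text
pics
{'time_s': 0.0, 'position': [0.255, 0.57, 0.222], 'tcp_rot': [[-0.912, 0.409, -0.001], [0.409, 0.912, -0.002], [0.0, -0.002, -1.0]], 'force': [0.233, 0.392, 0.093], 'opening': 0.999} 0.0187
```

View pics/top0.png

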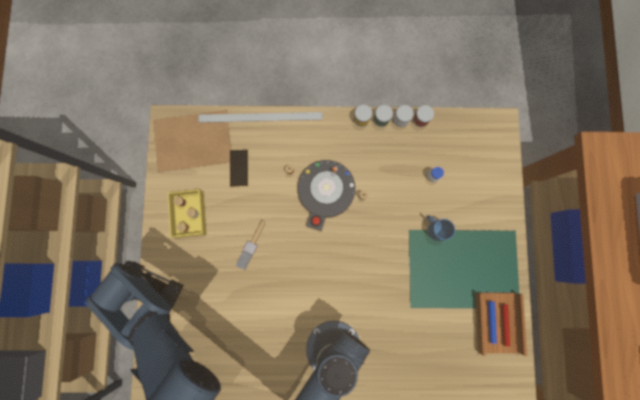

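View pics/side0.png

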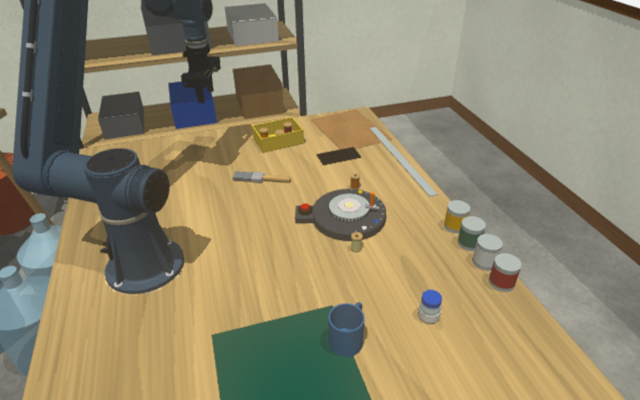

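Top view: stage near pixel (327,188), button (316,221), spools at (289,170) and (362,195), robot base at (332,345). I'll measure this roughly, with enlarged crops.

```bash
cat > h.py <<'E'
import numpy as np, cv2
def ray(K,T,uv,z):
    "pixel -> world point on plane z"
    R,t=T[:3,:3],T[:3,3]; c=-R.T@t
    d=R.T@np.linalg.inv(K)@np.array([uv[0],uv[1],1.])
    return c+d*(z-c[2])/d[2]
E
python3 - <<'E'
import numpy as np,cv2
from h import *
for n,(x,y,w,h) in {'top':(270,145,110,95),'side':(285,165,110,95)}.items():
    f=np.load(f'{n}0.npz'); p=f['p'];K,T=f['K'],f['T']
    print(n,'cam',np.round(-T[:3,:3].T@T[:3,3],3),K[0,0])
    cv2.imwrite(f'pics/{n}c.png',cv2.resize(p[y:y+h,x:x+w,::-1],None,fx=6,fy=6,interpolation=cv2.INTER_CUBIC))
    if n=='top':
        for uv,z in [((327,188),.03),((316,221),.046),((289,170),.048),((362,195),.048),((436,173),.07)]: print(uv,np.round(ray(K,T,uv,z),3))
E
```

```text
top cam [0.344 0.05  1.556] 398.40246070133145
(327, 188) [0.603 0.026 0.03 ]
(316, 221) [0.473 0.067 0.046]
(289, 170) [0.669 0.173 0.048]
(362, 195) [ 0.573 -0.108  0.048]
(436, 173) [ 0.657 -0.388  0.07 ]
side cam [ 0.213 -1.037  0.913] 468.46570968293685
```

View pics/topc.png

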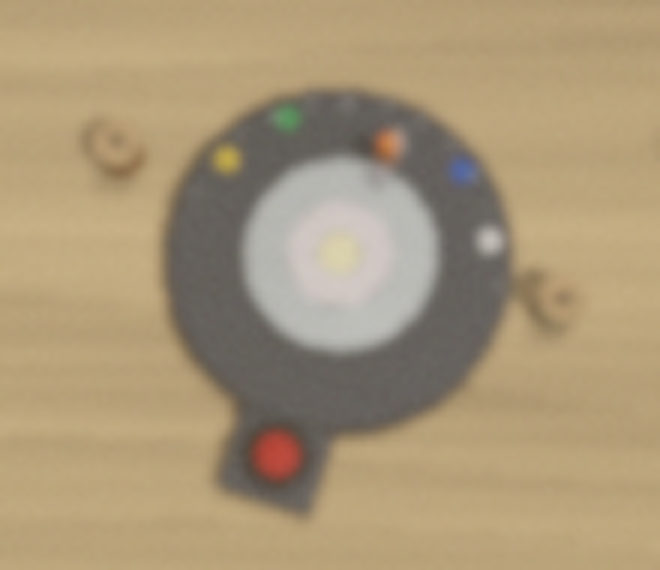

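The crop shows the order left to right as yellow (308,171), green, pin (335,169), blue, white. So the pin must turn counter-clockwise. I'll shut the fingers and move over for a close wrist view.

```bash
python3 -m inch '[[0,-50,-37,-5,0],[0,-100,-74,-10,0],[0,-150,-110,-15,0],[0,-190,-140,-20,0],[0,-230,-170,-25,0],[0,-270,-200,-30,0],[0,-310,-230,-30,0],[0,-350,-258,-30,0]]' && python3 -m inch '[[0,-50,-37,0,0],[0,-100,-74,0,0],[0,-149,-110,0,0],[0,-149,-110,0,0],[0,-149,-110,0,0],[0,-149,-110,0,0]]'
python3 - <<'E'
from rig import bot, vision
import cv2, numpy as np
s=bot.read_state(); m=vision.camera_model('wrist'); p,d=vision.capture('wrist')
print({k:np.round(s[k],3).tolist() for k in ('time_s','position','tcp_rot','force','opening')})
np.savez('w1.npz',p=p,d=d,K=m['intrinsics'],T=m['camera_from_world'])
cv2.imwrite('pics/w1.png',p[...,::-1])
T=m['camera_from_world'];print(-T[:3,:3].T@T[:3,3],T[:3,:3])
E
```

```text
time_s: 0.9
position: [0.4515, 0.2206, 0.2515]
tcp_rot: [[-0.912, 0.409, -0.001], [0.409, 0.912, -0.001], [0.0, -0.002, -1.0]]
force: [0.9, -0.0, 0.9]
opening: 0.352
time_s: 1.5
position: [0.542, 0.0587, 0.251]
tcp_rot: [[-0.911, 0.411, -0.003], [0.411, 0.911, -0.001], [0.002, -0.002, -1.0]]
force: [0.1, 0.9, 0.2]
opening: 0.002
{'time_s': 1.5, 'position': [0.542, 0.059, 0.251], 'tcp_rot': [[-0.911, 0.411, -0.003], [0.411, 0.911, -0.001], [0.002, -0.002, -1.0]], 'force': [0.119, 0.943, 0.185], 'opening': 0.002}
[0.46585337 0.09329371 0.41343937] [[ 0.41154259  0.91138681 -0.0026044 ]
 [ 0.86942044 -0.39173201  0.30108825]
 [ 0.27338763 -0.12617496 -0.95359273]]
```

View pics/w1.png

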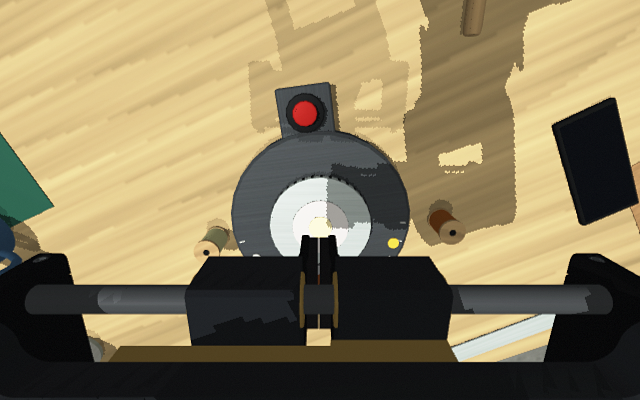

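Wrist view: button (304,113) and yellow mark (393,243) are visible, but the gripper hides the pin. I'll back off along tool +x.

```bash
python3 -m inch '[[0,50,0,-20,0],[0,90,0,-40,0],[0,110,0,-40,0],[0,110,0,-40,0],[0,110,0,-40,0]]'
python3 - <<'E'
from rig import bot, vision
import cv2, numpy as np
s=bot.read_state(); m=vision.camera_model('wrist'); p,d=vision.capture('wrist')
np.savez('w2.npz',p=p,d=d,K=m['intrinsics'],T=m['camera_from_world'])
cv2.imwrite('pics/w2.png',p[...,::-1])
E
```

```text
time_s: 2.05
position: [0.441, 0.1057, 0.2916]
tcp_rot: [[-0.913, 0.407, -0.002], [0.407, 0.913, -0.001], [0.001, -0.002, -1.0]]
force: [-0.3, 0.1, 0.6]
opening: 0.002
```

View pics/w2.png

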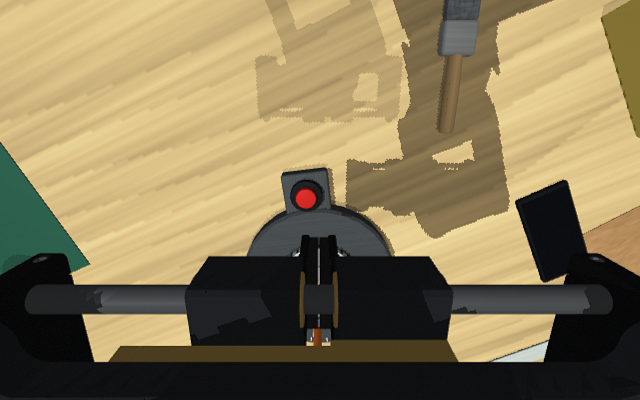

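That was the wrong way: the picture's top faces the robot. I'll go well forward instead.

```bash
python3 -m inch '[[0,-50,0,0,0],[0,-100,0,0,0],[0,-150,0,0,0],[0,-200,0,0,0],[0,-240,0,0,0],[0,-240,0,0,0],[0,-240,0,0,0]]'
python3 - <<'E'
from rig import bot, vision
import cv2, numpy as np
s=bot.read_state(); m=vision.camera_model('wrist'); p,d=vision.capture('wrist')
np.savez('w3.npz',p=p,d=d,K=m['intrinsics'],T=m['camera_from_world'])
cv2.imwrite('pics/w3.png',p[...,::-1])
E
```

```text
time_s: 2.8
position: [0.6616, 0.0063, 0.2889]
tcp_rot: [[-0.912, 0.41, -0.005], [0.41, 0.912, -0.0], [0.004, -0.002, -1.0]]
force: [-0.4, 0.2, -0.5]
opening: 0.005
```

View pics/w3.png

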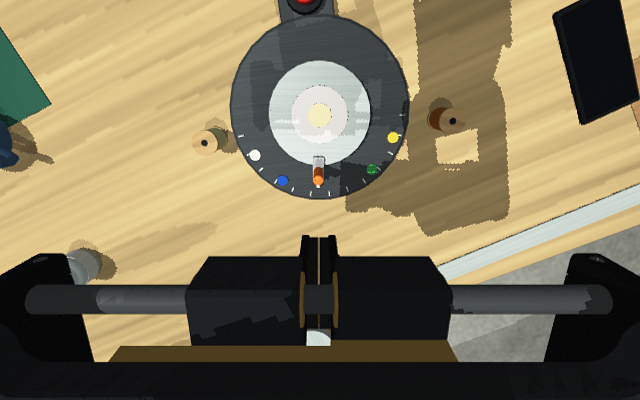

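Everything is in view now: pin top (318,181), yellow (393,137), green (372,169), blue (283,181), white (255,155), spools (205,143) and (453,121). The button is in w1 at (304,113). Next, refine these by colour masks.

```bash
cat >> h.py <<'E'
def blob(p,lo,hi,seed,r=14):
    hsv=cv2.cvtColor(p,cv2.COLOR_RGB2HSV); m=cv2.inRange(hsv,lo,hi)
    n,l,s,c=cv2.connectedComponentsWithStats(m)
    i=[k for k in range(1,n) if np.hypot(*(c[k]-seed))<r]
    k=max(i,key=lambda k:s[k,4]); return c[k],s[k]
E
python3 - <<'E'
from h import *
f=np.load('w3.npz');p,K,T,d=f['p'],f['K'],f['T'],f['d']
g=np.load('w1.npz')
P={}
for n,lo,hi,seed,z in [('yellow',(22,130,120),(34,255,255),(393,137),.0315),('green',(45,80,40),(80,255,255),(372,169),.0315),('blue',(105,120,60),(125,255,255),(283,181),.0315),('pin',(5,150,200),(16,255,255),(318,181),.098)]:
    c,s=blob(p,lo,hi,seed); P[n]=ray(K,T,c,z)[:2]; print(n,c.round(1),s,P[n].round(4))
c,s=blob(g['p'],(0,180,150),(8,255,255),(304,113)); B=ray(g['K'],g['T'],c,.046)[:2]; print('button',c,s,B.round(4))
c,s=blob(g['p'],(22,130,120),(34,255,255),(393,243)); print('yellow w1',ray(g['K'],g['T'],c,.0315).round(4))
# axis: dark base outline fit via depth height
H,W=d.shape; u,v=np.meshgrid(np.arange(W),np.arange(H)); X=np.linalg.inv(K)@np.stack([u*d,v*d,d]).reshape(3,-1)
Wd=(T[:3,:3].T@(X-T[:3,3:])).T.reshape(H,W,3)
m=(abs(Wd[...,2]-.030)<.004)&(v<205)&(u>215)&(u<425); print('rim z',np.median(Wd[...,2][m]))
r=(abs(Wd[...,2]-.045)<.004)&(v<205)&(u>240)&(u<400)
for nm,mm in(('base',m|r),('ring',r)):
    cs,_=cv2.findContours(mm.astype(np.uint8),cv2.RETR_EXTERNAL,cv2.CHAIN_APPROX_NONE); k=max(cs,key=cv2.contourArea)[:,0]
    w=np.array([ray(K,T,q,.03 if nm=='base' else .045)[:2] for q in k if q[1]>45]).astype(np.float32)
    (x,y),rad=cv2.minEnclosingCircle(w); A=np.c_[2*w,np.ones(len(w))]; sol=np.linalg.lstsq(A,(w**2).sum(1),rcond=None)[0]
    print(nm,sol[:2],np.sqrt(sol[2]+sol[:2]@sol[:2]))
# centre from marks at 98 mm
from scipy.optimize import least_squares
q=[P[k] for k in('yellow','green','blue')]
o=least_squares(lambda c:[np.hypot(*(a-c))-.098 for a in q]+[np.hypot(*(P['pin']-c))-.068,np.hypot(*(B-c))-.135],[.603,.026]); C=o.x
print('C',C,o.fun)
for k,a in list(P.items())+[('button',B)]: print(k,np.degrees(np.arctan2(*(a-C)[::-1])).round(2))
z=Wd[...,2]; 
for nm,uv in(('spoolL',(453,121)),('spoolR',(205,143))): print(nm,ray(K,T,uv,.048).round(3))
E
```

```text
yellow [392.4 137.1] [387 132  12  11 104] [0.6706 0.1048]
green [371.2 168.9] [366 164  11  11 101] [0.6981 0.0649]
blue [282.3 180.1] [277 175  11  11  95] [ 0.6638 -0.0484]
pin [317.7 180. ] [313 176  10   9  72] [0.6677 0.0019]
button [304.12061404 113.28070175] [293 101  24  25 456] [0.4771 0.0701]
yellow w1 [0.6704 0.1048 0.0315]
rim z 0.030141410380632276
base [0.606561   0.03103876] 0.11177917942050605
ring [0.60582054 0.03136777] 0.06068271475296846
C [0.60619828 0.03087177] [-7.91378551e-06  1.22152711e-05  1.53605298e-05 -6.30112318e-05
 -4.36042213e-05]
yellow 48.95
green 20.3
blue -53.97
pin -25.2
button 163.1
spoolL [0.679 0.176 0.048]
spoolR [ 0.579 -0.111  0.048]
```

The axis, marks, pin and button fit the given radii to within 0.1 mm. The pin is at -25.2° and yellow at 48.95°, so it must turn +74°. Tool y is already almost tangent to the arc, so I'll descend 35 mm behind the pin with the tip at z≈0.068, then follow the arc while rolling.

```bash
python3 -m inch '[[0,-7,-36,0,0],[0,-7,-36,50,0],[0,-7,-36,100,0],[0,-7,-36,150,0],[0,-7,-36,190,0],[0,-7,-36,221,0],[0,-7,-36,221,0],[0,-7,-36,221,0]]'
cat > plan.py <<'E'
# plan.py off_mm a1 a2 ...: rows (tool axes at present pose) so that the +y face sits `off` behind pin angle a (deg)
import sys; from rig import bot; from h import *
C=np.array([.6062,.0309]); off=float(sys.argv[1])/1e3
s=bot.read_state(); R=np.array(s['tcp_rot']); p=np.array(s['position'])
er=(p[:2]-C); print('t',s['time_s'],'pos',p.round(4),'j6',s['joint_positions'][5],'F',np.round(s['force'],1))
yaw=np.degrees(np.arctan2(R[1,1],R[0,1]))
for a in map(float,sys.argv[2:]):
    th=np.radians(a); q=C+.068*np.array([np.cos(th),np.sin(th)])-off*np.array([-np.sin(th),np.cos(th)])
    D=R.T@np.r_[q-p[:2],.068-p[2]]; print(a,(D*1e3).round(1),'roll',np.radians(-(a+90-yaw)).round(3))
E
python3 plan.py 21 -25 -18 -10 -2 6
```

```text
time_s: 3.65
position: [0.6509, -0.0282, 0.0691]
tcp_rot: [[-0.913, 0.408, -0.005], [0.408, 0.913, -0.0], [0.005, -0.002, -1.0]]
force: [0.2, -0.0, 1.3]
opening: 0.005
t 3.65 pos [ 0.6509 -0.0282  0.0691] j6 -78.10620989996609 F [ 0.2 -0.   1.3]
-25.0 [-2.8 13.6  1. ] roll 0.016
-18.0 [-5. 22.  1.] roll -0.106
-10.0 [-6.2 31.9  1. ] roll -0.246
-2.0 [-6.  41.8  0.9] roll -0.386
6.0 [-4.5 51.6  0.9] roll -0.525
```

```bash
python3 -m inch '[[0,-1,5,0,0],[0,-2,9,0,0],[0,-3,13,0,0],[0,-4,17,0,-0.04],[0,-5,22,1,-0.1],[0,-6,27,1,-0.17],[0,-6,32,1,-0.25],[0,-6,32,1,-0.25]]'; python3 plan.py 21 -10 -2 6 14 22
```

```text
time_s: 4.45
position: [0.6707, -0.0012, 0.0693]
tcp_rot: [[-0.986, 0.169, -0.003], [0.169, 0.986, -0.001], [0.002, -0.001, -1.0]]
force: [0.8, -0.5, 1.3]
opening: 0.007
t 4.45 pos [ 0.6707 -0.0012  0.0693] j6 -89.80741319072695 F [ 0.8 -0.5  1.3]
-10.0 [ 1.1 -0.6  1.3] roll 0.005
-2.0 [-1.2  9.1  1.3] roll -0.135
6.0 [-2.2 18.9  1.3] roll -0.275
14.0 [-1.7 28.9  1.3] roll -0.414
22.0 [ 0.1 38.6  1.3] roll -0.554
```

```bash
python3 -m inch '[[0,-1,5,0,-0.07],[0,-1,9,1,-0.13],[0,-2,14,1,-0.2],[0,-2,19,1,-0.27],[0,-2,24,1,-0.34],[0,-2,29,1,-0.41],[0,-2,29,1,-0.41]]'; python3 plan.py 21 14 22 30 38 42 46 49;python3 - <<'E'
from rig import bot, vision
from h import *
m=vision.camera_model('wrist'); p,d=vision.capture('wrist'); cv2.imwrite('pics/w4.png',p[...,::-1])
E
```

```text
time_s: 5.15
position: [0.6782, 0.0272, 0.0691]
tcp_rot: [[-0.972, -0.237, -0.001], [-0.237, 0.972, -0.001], [0.001, -0.001, -1.0]]
force: [0.5, -1.3, 0.9]
opening: 0.002
t 5.15 pos [0.6782 0.0272 0.0691] j6 -110.72492894840829 F [ 0.5 -1.3  0.9]
14.0 [ 1.  -0.   1.1] roll -0.005
22.0 [-1.2  9.6  1.1] roll -0.145
30.0 [-2.1 19.5  1.1] roll -0.284
38.0 [-1.5 29.5  1.1] roll -0.424
42.0 [-0.7 34.4  1.1] roll -0.494
46.0 [ 0.4 39.2  1.1] roll -0.564
49.0 [ 1.5 42.8  1.1] roll -0.616
```

View pics/w4.png

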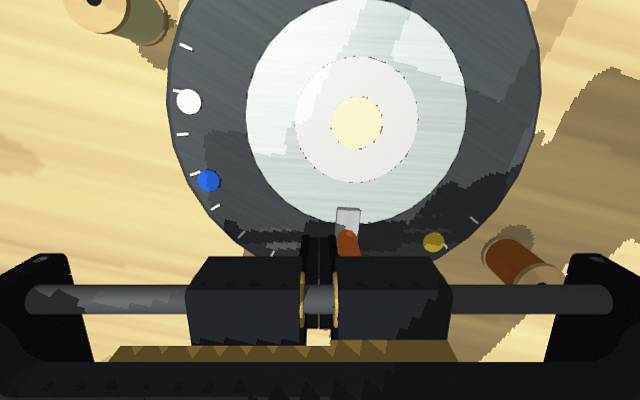

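The pin (348,240) is riding on the outside of the finger at right and the lever is following. Continuing to about 42°.

```bash
python3 -m inch '[[0,-1,5,0,-0.07],[0,-1,10,1,-0.14],[0,-2,15,1,-0.21],[0,-2,20,1,-0.28],[0,-2,25,1,-0.35],[0,-1,30,1,-0.42],[0,-1,34,1,-0.49],[0,-1,34,1,-0.49]]';python3 - <<'E'
from rig import bot, vision
from h import *
m=vision.camera_model('wrist'); p,d=vision.capture('wrist'); cv2.imwrite('pics/w5.png',p[...,::-1])
np.savez('w5.npz',p=p,d=d,K=m['intrinsics'],T=m['camera_from_world'])
E
python3 plan.py 21 42 44 46 49
```

```text
time_s: 6.0
position: [0.6718, 0.0605, 0.0685]
tcp_rot: [[-0.748, -0.664, 0.001], [-0.664, 0.748, -0.001], [0.0, -0.001, -1.0]]
force: [0.5, -0.3, 0.8]
opening: 0.008
t 6.05 pos [0.6717 0.0604 0.0684] j6 -135.80970459654455 F [ 1.6 -1.2  0.6]
42.0 [0.4 0.9 0.4] roll -0.008
44.0 [-0.2  3.3  0.4] roll -0.043
46.0 [-0.8  5.7  0.4] roll -0.078
49.0 [-1.6  9.3  0.4] roll -0.13
```

View pics/w5.png

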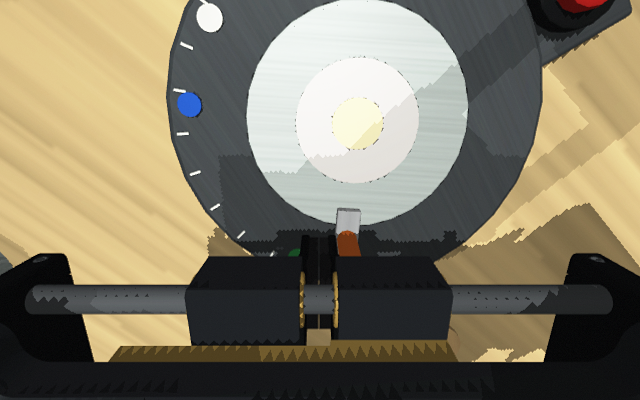

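The lever's inner end is at (348,209) and the pin is still on the finger. I'll get the lever angle from the bar's inner end and edges.

Run:
```python
from h import *
f=np.load('w5.npz');K,T=f['K'],f['T'];C=np.array([.6062,.0309])
for uv in [(337.5,209),(360,209),(348.7,209),(337,225),(360,225)]:
    q=ray(K,T,uv,.051)[:2]-C; print(uv,np.hypot(*q).round(4),np.degrees(np.arctan2(q[1],q[0])).round(2))
q=ray(K,T,(358,124),.045)[:2]-C; print('window centre err',q)
```

```text
(337.5, 209) 0.05 30.02
(360, 209) 0.0491 45.25
(348.7, 209) 0.0491 37.53
(337, 225) 0.06 31.85
(360, 225) 0.0592 45.0
window centre err [8.39172814e-06 1.18501199e-03]
```

The lever is at about 38° with the TCP at 41.3°, so the true offset is about 17 mm. I'll finish with that, slowly.

```bash
python3 plan.py 17 40 43 46 48.5
```

```text
t 6.05 pos [0.6717 0.0604 0.0684] j6 -135.80970459654455 F [ 1.6 -1.2  0.6]
40.0 [1.1 2.5 0.4] roll 0.027
43.0 [0.2 6.1 0.4] roll -0.026
46.0 [-0.5  9.7  0.4] roll -0.078
48.5 [-1.  12.7  0.4] roll -0.122
```

Then back straight off along -y, rise, and look from above.

```bash
python3 -m inch '[[0,0,3,0,0],[0,0,6,0,-0.03],[0,0,8,0,-0.05],[0,0,10,0,-0.08],[0,-1,11,0,-0.1],[0,-1,12,0,-0.12],[0,-1,13,0,-0.12],[0,-1,13,0,-0.12]]'; python3 plan.py 17 48.5; python3 -m inch '[[0,0,-5,0,0],[0,0,-15,0,0],[0,0,-20,0,0],[0,0,-20,-40,0],[0,-40,-20,-90,0],[0,-60,-20,-140,0],[0,-60,-20,-180,0],[0,-60,-20,-180,0]]'
python3 - <<'E'
from rig import bot, vision
from h import *
m=vision.camera_model('wrist'); p,d=vision.capture('wrist'); cv2.imwrite('pics/w6.png',p[...,::-1])
np.savez('w6.npz',p=p,d=d,K=m['intrinsics'],T=m['camera_from_world'])
E
```

```text
time_s: 6.85
position: [0.6635, 0.0709, 0.0684]
tcp_rot: [[-0.664, -0.748, -0.0], [-0.748, 0.664, -0.001], [0.001, -0.001, -1.0]]
force: [1.1, -0.4, 1.3]
opening: 0.006
t 6.85 pos [0.6635 0.0709 0.0684] j6 -141.82562083587095 F [ 1.1 -0.4  1.3]
48.5 [-0.1 -0.6  0.4] roll -0.002
time_s: 7.65
position: [0.7233, 0.1034, 0.2569]
tcp_rot: [[-0.663, -0.749, 0.016], [-0.749, 0.663, -0.001], [-0.01, -0.012, -1.0]]
force: [1.0, -1.3, 0.7]
opening: 0.008
```

View pics/w6.png

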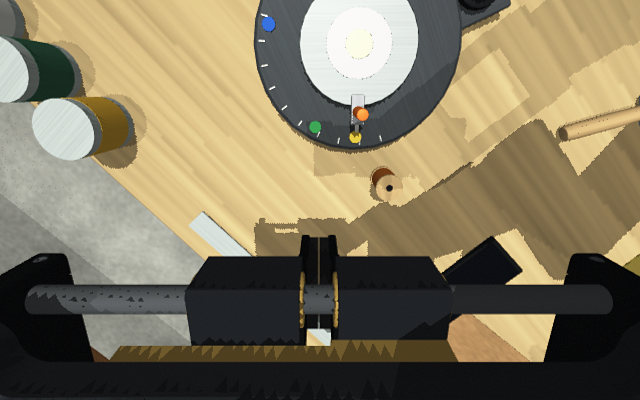

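The pin (362,115) now sits above the yellow mark (355,137). Checking the numbers, and the button approach.

Run:
```python
from rig import bot
from h import *
f=np.load('w6.npz');p,K,T=f['p'],f['K'],f['T'];C=np.array([.6062,.0309])
for n,lo,hi,seed,z in [('yellow',(22,130,120),(34,255,255),(355,137),.0315),('green',(45,80,40),(80,255,255),(315,127),.0315),('pin',(5,150,200),(16,255,255),(362,115),.098)]:
    c,s=blob(p,lo,hi,seed); q=ray(K,T,c,z)[:2]; r=q-C; print(n,c.round(1),s,q.round(4),np.hypot(*r).round(4),np.degrees(np.arctan2(r[1],r[0])).round(2))
s=bot.read_state();R=np.array(s['tcp_rot']);P=np.array(s['position'])
print((R.T@(np.array([.4771,.0701,.080])-P)*1e3).round(1),np.degrees(np.arctan2(R[1,1],R[0,1])),np.round(s['joint_positions'],1))
```

```text
yellow [354.8 137.7] [349 133  13  10  91] [0.6715 0.1058] 0.0994 48.91
green [314.8 126.5] [309 121  13  13 124] [0.6983 0.065 ] 0.0982 20.31
pin [362.5 114.8] [357 109  12  12  93] [0.6511 0.0828] 0.0686 49.13
[188.  162.8 171.8] 138.44311548277062 [  -0.6   36.9   63.7   -0.    78.7 -139.1]
```

The pin is at 49.1° against yellow at 48.95°, about 0.3 mm off at the pointer. Moving above the button.

```bash
python3 -m inch '[[0,36,31,0,0],[0,72,62,0,0],[0,108,93,0,0],[0,144,124,0,0],[0,170,148,0,0],[0,188,163,20,0],[0,188,163,60,0],[0,188,163,100,0]]'; python3 -m inch '[[0,0,0,30,0],[0,0,0,60,0],[0,0,0,70,0],[0,0,0,70,0],[0,0,0,70,0]]'
python3 - <<'E'
from rig import bot
import numpy as np
s=bot.read_state();R=np.array(s['tcp_rot']);P=np.array(s['position'])
print((R.T@(np.array([.4771,.0701,.046])-P)*1e3).round(1),np.round(s['force'],1))
E
```

```text
time_s: 8.5
position: [0.4746, 0.0699, 0.1507]
tcp_rot: [[-0.664, -0.748, 0.011], [-0.748, 0.664, -0.001], [-0.007, -0.009, -1.0]]
force: [0.9, 0.3, 0.1]
opening: 0.005
time_s: 9.0
position: [0.4756, 0.0697, 0.081]
tcp_rot: [[-0.664, -0.747, 0.011], [-0.748, 0.664, -0.001], [-0.007, -0.009, -1.0]]
force: [0.0, -0.7, 0.5]
opening: 0.008
[-1.1 -0.6 35. ] [ 0.  -0.7  0.5]
```

```bash
python3 -m inch '[[0,-1,-1,15,0],[0,-1,-1,28,0],[0,-1,-1,34,0],[0,-1,-1,37,0],[0,-1,-1,39,0],[0,-1,-1,41,0],[0,-1,-1,41,0],[0,-1,-1,41,0]]'
```

```text
time_s: 9.8
position: [0.478, 0.0697, 0.0405]
tcp_rot: [[-0.664, -0.747, 0.012], [-0.748, 0.664, -0.001], [-0.007, -0.01, -1.0]]
force: [-0.5, -0.2, 4.5]
opening: 0.002
```

4.5 N at z = 40.5 mm matches about 5.5 mm of travel. I'll push slightly further to reach the stop.

```bash
python3 -m inch '[[0,0,0,1,0],[0,0,0,1.5,0],[0,0,0,2,0],[0,0,0,2,0]]'; python3 -m inch '[[0,0,0,-5,0],[0,0,0,-20,0],[0,0,0,-50,0],[0,0,0,-100,0],[0,0,0,-150,0],[0,-40,-40,-180,0],[0,-70,-70,-200,0],[0,-105,-105,-210,0]]';  python3 -m inch '[[0,-36,-31,0,0],[0,-72,-55,0,0],[0,-90,-60,0,0],[0,-90,-60,0,0],[0,-90,-60,0,0]]'
python3 - <<'E'
from rig import bot, vision
from h import *
print(np.round(bot.read_state()['force'],1))
m=vision.camera_model('wrist'); p,d=vision.capture('wrist'); cv2.imwrite('pics/w7.png',p[...,::-1])
np.savez('w7.npz',p=p,d=d,K=m['intrinsics'],T=m['camera_from_world'])
E
```

```text
time_s: 10.2
position: [0.478, 0.0697, 0.0401]
tcp_rot: [[-0.664, -0.748, 0.013], [-0.748, 0.664, -0.001], [-0.008, -0.011, -1.0]]
force: [-2.2, 0.1, 18.6]
opening: 0.009
time_s: 11.0
position: [0.6143, 0.0784, 0.2521]
tcp_rot: [[-0.664, -0.748, 0.017], [-0.748, 0.664, -0.001], [-0.01, -0.014, -1.0]]
force: [1.2, 0.6, -0.1]
opening: 0.008
time_s: 11.5
position: [0.7177, 0.1059, 0.2524]
tcp_rot: [[-0.663, -0.748, 0.014], [-0.748, 0.664, -0.002], [-0.008, -0.011, -1.0]]
force: [-0.3, 0.2, 0.9]
opening: 0.005
[-0.3  0.2  0.9]
```

View pics/w7.png

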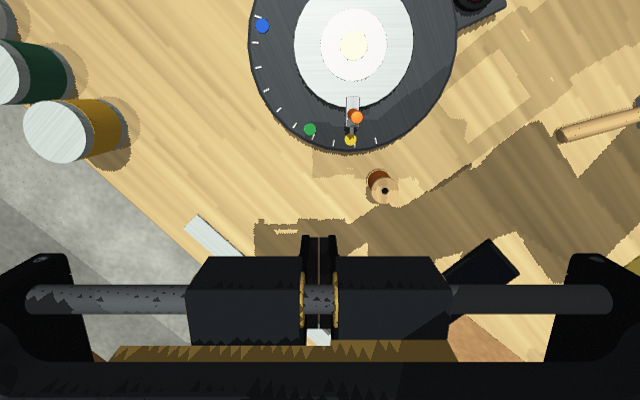

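The button reached its stop (18.6 N at z = 40.1 mm). The pin (356,117) is still over yellow (350,140). One numeric check, then hand in.

Run:
```python
from rig import bot
from h import *
f=np.load('w7.npz');p,K,T=f['p'],f['K'],f['T'];C=np.array([.6062,.0309]);A={}
for n,lo,hi,seed,z in [('yellow',(22,130,120),(34,255,255),(350,140),.0315),('pin',(5,150,200),(16,255,255),(356,117),.098)]:
    c,s=blob(p,lo,hi,seed); r=ray(K,T,c,z)[:2]-C; A[n]=np.degrees(np.arctan2(r[1],r[0])); print(n,np.hypot(*r).round(4),A[n].round(2))
if abs(A['pin']-49)<1.2: print(bot.hand_in())
```

```text
yellow 0.0993 49.01
pin 0.0685 49.09
the job is handed in; nothing more can be done
None
```

The ring is set to the yellow mark, the lamp button has been pressed and released, and the job is handed in. It took 11.6 s of the 51 s allowed.

- **Ring:** I pushed the lever pin about 74° round with the outside of the shut fingers. The force sensor read under about 2 N whenever I checked it.
- **Pointer:** after the button press the pin was at 49.1° and the yellow mark at 49.0°. That is under 0.5 mm at the pointer, against the 6 mm limit.
- **Button:** it went down to its stop, with the fingertips at z = 40.1 mm and a reading of 18.6 N. I then withdrew the tool to about 0.25 m above the table.
- **Not checked:** I did not measure the button coming back up. In the last picture it is mostly out of frame, so I relied on its spring.
- **Bystanders:** I did not measure them afterwards. My paths stayed clear of them, and the final picture shows the nearest spool still upright.
- **Disagreement:** my first guess at the finger offset was about 4 mm too large. A picture of the lever showed this during the push, and I corrected it before finishing.

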